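# Stand a scraper blank on edge and lock it with the toggle clamp

### The arm

A 6-joint arm with a two-finger parallel gripper is mounted at the origin on a cart in front of the work surface, level with it; the furniture and walls round the work are solid. World frame = base frame: x ahead of the robot, y to its left, z up, the work surface at z = 0. Lengths are in m, angles in rad, forces in N, time in s.
With the tool pointing down it reaches from about 0.25 to 0.775 m from the base axis. Payload 4 kg.
Tool frame: the origin (TCP) lies on the centre line of the jaws, within the pads' length; the fingertips stand 8 mm ahead of it and the grasp point (between the pads) lies 11 mm behind it (env.tip_extent is the distance from the TCP to the fingertips, in m); z points along the fingers, y is the direction in which the jaws open and shut (so a half turn about z gives the same grasp; the last joint's range is limited). The gripper opens to 85 mm and grips with 20 to 120 N. Pads are 22 mm wide; open, the fingers measure 114 mm over their backs; the gripper's body (76 mm by 85 mm) begins 54 mm behind the grasp point. The pads swing forward as they close: fully open they stand 13 mm farther back than shut.
Start: joints at [-1.226, 0.087, 1.371, -0, 1.684, -0.103], TCP at [0.238, -0.496, 0.239] pointing down, gripper open.
Joint ranges: [-3.1, 3.1], [-0.76, 2.03], [0.27, 2.55], [-1.08, 4.22], [0.17, 2.65], [-2.57, 2.57]. Speed limits (rad/s): [2.79, 2.79, 3.14, 3.14, 3.14, 3.14].

### API

Orientations are given as a rotation vector (axis times angle).
In Python, from workcell import env gives the robot as it stands.
- The arm moves only by the tool send_rows, never from a script. Its argument "commands" is a list that holds one entry, the list of rows, each a list of 7 numbers: the turn, a rotation vector about the tool's x, y, z in degrees, then the shift along the tool's x, y, z in m, then the opening in per cent of the stroke, from 0 (shut) to 100 (fully open). In form: [[[rx, ry, rz, x, y, z, hand], ...]]. A call has 1 to 12 rows; each row is the pose to reach, as a shift and turn from the pose measured when the call began, along the tool's axes at that moment; what a row does not reach only later rows make up. A row lasts 1/8 s, in which the tool goes at most 62.5 mm and 10.7 degrees, less where a joint would pass 70% of its speed; a pose out of reach is approached as far as the arm can. A call with a gripper value outside its range is refused whole. The fingers move at their own pace and stop on an object; "force" is the grip in N (left out, the last holds). Time passes only in rows, so rows that repeat a pose let the fingers close. It gives the time, the measured TCP pose, the force and the opening at its end, in the units of the state.
- env.get_obs(): the state, without advancing time (a new reading comes with each control period).
- env.camera(name): name is "scene" or "top" or "wrist"; returns a dict with "color" (420x560x3 uint8, blue, green, red), "vertical_fov" (degrees; the focal length in pixels is half the picture's height over the tangent of half this angle, whatever the lens; pixels are square), "cx", "cy" (the principal point, pixels), "extrinsics" (4x4, takes a point from world to camera coordinates); the wrist camera has in their place "tool_from_camera" (4x4, takes a point from camera to tool coordinates, whose origin is the TCP and whose axes are the flange's). Camera axes: x right, y down, z forward; pixel columns grow to the right and rows downward; lengths in m; the calibration is good to about 2 mm. A picture is of the moment at which its call begins: read the wrist's pose just before it. There is no depth.
- env.sign_off(): hands the job in, once; it reports no verdict.
Trained networks look in the newest picture that a camera, given by its name, has taken for a name from the list of things; names that differ only in an ending like _2 or _b are one class to them, and where a whole thing is asked for, a point or a joint stands for the part that bears it (a point fixed in the world has none). Each returns a list of dicts, best first, with "score" (0 to 1); they miss things now and then, are a little off and sometimes report something else, mostly with a low value. They report only what shows in the picture. A call takes as long as a camera call.
- env.regions_of(camera, target): "region" (420x560 bool, what is visible of it) and "bbox" ([left, top, right, bottom] in pixels, round what is visible of it).
- env.pinpoint(camera, target): "position" ([column, row] in pixels: a listed point, or the origin of a listed thing).
The state is a dict: "time_s": time; "qpos": joint angles; "joint_vel": joint speeds; "joint_torque": joint torques, N m; "tcp_pos": TCP position; "ee_rot": TCP orientation; "force": force on the tool from outside, world axes, zero at the start; "torque": the same for the moment, N m; "grip_width": finger opening in m.
Only numpy, scipy, OpenCV 4.12 (cv2) and the standard library are available. Lean on these libraries where they do the work, as an engineer would, in place of code of your own. Each camera call takes 0.05 s, during which the arm holds its last target. There are 200 camera calls.

### The job

Get the steel scraper blank ready for filing: from the side where it overhangs, tip it up off the ledge of the jig against the aluminium fence so that it stands on its long edge, then throw the clamp's red-balled lever over centre towards the fence, so that the plunger locks the blank upright against the fence. Push gently, do not force anything, and leave the other things on the bench alone.

Things in the scene. Friction and masses are not known exactly. Their poses are not given: they have to be found in the camera images.
- jig: Fixed filing jig: plywood board 200 (x) x 240 (y) x 18 mm. Origin under the board's middle, 6.5 mm above bench z=0; jig coordinates below count from it: x towards the fence (about to the robot's left), z up. Wooden ledge 170 mm wide about y=0, top 58 mm up, front face at x=20 mm, open in front. Toggle clamp of dark steel at y=60 mm (frame x -70 to 0, y 34 to 86, up to 83 mm).
- ledge_corner (a point): Middle of the corner line where the ledge top meets the aluminium fence: jig x=60, y=0, z=58 mm; axes as the jig's, the line runs along y. The fence rises 60 mm from here and leans back 8 degrees (0.14 rad).
- shield_edge (a point): Middle of the front edge of the fixed clear chip shield with grey rim over the clamp: jig x=-90, y=60, z=238 mm. The shield is level, 8 mm thick at the rim, from here back to x=92 mm, y 20 to 100 mm, on two posts at its far corners; front and sides are open. An upright tool meets it; one leaning back 30 to 45 degrees (fingers down and towards the fence) reaches under it.
- plate: Loose bright steel scraper blank 50 (x) x 150 (y) x 6 (z) mm, 0.18 to 0.35 kg, origin at its centre. Starts flat on the ledge, 1 to 6 mm short of the fence, near long edge overhanging the ledge front by 9 to 16 mm. Lifted and pushed forwards under the overhang it pivots on its far edge at the fence; let go upright it stays leaning there. Push at jig y about -45 mm, clear of the clamp.
- clamp_lever (a joint): Clamp lever, hinged about the jig's y at jig x=-45, y=60, z=57 mm. 0 = open, leaning 0.70 rad away from the fence; grows when pushed towards it; 0.70 = upright, dead centre; stop 1.40. Its heavy ball drops it back to 0 before dead centre and throws it on by itself after; takes 3 to 5 N at the ball. Its full swing moves the plunger 53 mm; ends at about 1.25 on the standing plate, at 1.40 on nothing.
- lever_knob (a point): Centre of the lever's weighted red ball, 40 mm across, 120 mm from the hinge on a 10 mm steel rod. Open it is at jig x=-122, y=60, z=149 mm; at dead centre x=-45, z=177 mm.
- clamp_plunger: The clamp's steel plunger with a black rubber pad 20 mm across; origin at the middle of the pad's front face, jig y=60, z=96 mm; x=11 mm when open. It slides along the jig's x and presses on the standing plate with about 6 N when locked.
- sanding_block: Bystander: sanding block 45x88x26 mm.
- screwdriver: Bystander: red-handled screwdriver, 196 mm long.
- try_square: Bystander: try square with wooden stock, 158x95x17 mm.
- bone_blank_1: Bystander: bone blank, 22x85x13 mm.

How it is judged:
On the way, in this order (a step that is already met when the one before it is completed fails the run):
1. the plate stands on its long edge on the ledge, leaning on the fence (angle between plate's own z axis and vertical between 1.33 and 1.82 rad and angle between the y axis of plate and the y axis of jig, either way round below 0.15 rad and x of plate in the frame of jig between 0.048 and 0.078 m and z of plate in the frame of jig between 0.074 and 0.092 m), for 0.2 s.
2. the lever has been thrown past dead centre and the plunger presses on the standing plate (all of step 1 and value of joint clamp_lever above 1.15 rad and contact force between clamp_plunger and plate above 2 N), for 0.2 s.
At the end, for the whole second after the job is handed in: The plate stands at rest on its long edge on the ledge, its face on the fence (within 12 degrees of upright; the fence leans 8), centre at jig x 48 to 78 mm and 74 to 92 mm up; the lever is beyond 1.15 rad and the plunger presses on the plate with more than 2 N (all of step 2 and angle between the z axis of plate and the x axis of jig, either way round below 0.21 rad and linear speed of plate below 0.02 m/s); the robot touches nothing.
It fails at once if the fingers push the jig, its clamp or the plate with more than 40 N (contact force between the fingers and jig above 40 N or contact force between the fingers and plate above 40 N).
It fails at once if a bystander is moved by more than 30 mm (distance of any of sanding_block, screwdriver, try_square, bone_blank_1 from where it was at the start of the episode above 0.03 m).
It also fails if it takes over 45 s, if anything falls off the work surface, if the arm or the gripper's body presses on something with over 40 N, if the wrist force passes 120 N, or if a joint passes its speed limit or range.

## Working session

There is one attempt and no reset: what is moved stays moved. The work goes in short steps, Python scripts to look and compute and a tool call to move; the robot and the scene stay as the last step left them, time stands still between calls to the robot, and variables do not carry over. Pictures are saved under pics/ and viewed, about 8 in all and at most 12, crops included, and the job is handed in when it is done.

Besides the shell and the picture viewer there is one more tool, called after "Call:" by a JSON object that holds its "api" and its "payload", one argument or row to a line. send_rows: Moves the arm, as the interface text tells. Its arguments: {"type":"object","properties":{"commands":{"type":"array"},"force":{"type":"number"}},"required":["commands"]}

```bash
mkdir -p pics; ls
cat > h.py <<'E'
import numpy as np, cv2
from scipy.spatial.transform import Rotation as R
from workcell import env
def K(c):
    f=c["color"].shape[0]/2/np.tan(np.radians(c["vertical_fov"])/2); return f,c["cx"],c["cy"]
def ext(c,o=None):
    if "extrinsics" in c: return np.array(c["extrinsics"])
    T=np.eye(4);T[:3,:3]=R.from_rotvec(o["ee_rot"]).as_matrix();T[:3,3]=o["tcp_pos"]
    return np.linalg.inv(T@np.array(c["tool_from_camera"]))
def proj(E,k,P):
    p=E[:3,:3]@np.asarray(P)+E[:3,3]; return np.array([k[0]*p[0]/p[2]+k[1],k[0]*p[1]/p[2]+k[2]])
def ray(E,k,uv):
    d=np.array([(uv[0]-k[1])/k[0],(uv[1]-k[2])/k[0],1]); Ri=E[:3,:3].T
    return -Ri@E[:3,3],Ri@d
def onz(E,k,uv,z):
    o,d=ray(E,k,uv); return o+d*(z-o[2])/d[2]
E
cat > m.py <<'E'
from h import *
o=env.get_obs(); print(o["time_s"],o["tcp_pos"],o["ee_rot"],o["force"],o["grip_width"],env.tip_extent)
zs=dict(jig=.0065,ledge_corner=.0645,shield_edge=.2445,lever_knob=.1555,clamp_plunger=.1025,plate=.0675)
for n in("scene","top"):
    c=env.camera(n); k=K(c);E=ext(c); cv2.imwrite(f"pics/{n}0.png",c["color"])
    print(n,k,"cam at",(-E[:3,:3].T@E[:3,3]).round(3))
    for t,z in zs.items():
        for r in env.pinpoint(n,t)[:2]:
            print(t,np.round(r["position"],1),round(r["score"],2),onz(E,k,r["position"],z).round(4))
E
python3 m.py
```

```text
pics
0.0 [ 0.23796551 -0.49531714  0.23809767] [-3.06098854e+00 -6.96998497e-01  3.90889736e-04] [ 0.10885242  0.00348308 -0.17043188] 0.08520843753246099 0.008
scene (np.float64(463.57286823356566), 269.2742271484735, 209.40390785492752) cam at [-0.168 -1.247  0.732]
jig [288. 264.] 0.87 [ 0.5404 -0.2616  0.0065]
ledge_corner [286.2 240.2] 0.96 [ 0.5615 -0.2226  0.0645]
shield_edge [264.5 208.2] 0.93 [ 0.421  -0.3232  0.2445]
shield_edge [287.  238.4] 0.29 [ 0.3713 -0.493   0.2445]
lever_knob [265.7 244.4] 0.52 [ 0.4049 -0.3507  0.1555]
lever_knob [265.8 206.2] 0.27 [ 0.5401 -0.1441  0.1555]
plate [288.2 245.2] 0.74 [ 0.5447 -0.2565  0.0675]
top (np.float64(495.53874242117666), 279.3778496889598, 208.38030797391545) cam at [-0.244  0.157  1.19 ]
jig [300.9 232.5] 0.6 [ 0.5287 -0.2654  0.0065]
ledge_corner [284.2 217.9] 0.58 [ 0.5587 -0.2251  0.0645]
shield_edge [336.1 195. ] 0.82 [ 0.4393 -0.3136  0.2445]
clamp_plunger [298.  229.6] 0.54 [ 0.4783 -0.2285  0.1025]
plate [288.8 216.1] 0.61 [ 0.5568 -0.239   0.0675]
```

```bash
cat > fit.py <<'E'
from h import *
from scipy.optimize import least_squares
J=dict(jig=(0,0,0),ledge_corner=(.06,0,.058),shield_edge=(-.09,.06,.238),lever_knob=(-.122,.06,.149),clamp_plunger=(.011,.06,.096))
ob=[]
for n in("scene","top"):
    c=env.camera(n);k=K(c);E=ext(c)
    for t in J:
        for r in env.pinpoint(n,t)[:1]: ob.append((n,t,E,k,r["position"],r["score"]))
def w(p,q):
    s,co=np.sin(p[2]),np.cos(p[2]); return np.array([p[0]+co*q[0]-s*q[1],p[1]+s*q[0]+co*q[1],.0065+q[2]])
f=lambda p:np.concatenate([(proj(E,k,w(p,J[t]))-uv)*s for n,t,E,k,uv,s in ob])
r=least_squares(f,[.53,-.265,1.4],loss="soft_l1",f_scale=2)
print("jig",r.x.round(4))
for (n,t,*_,s),e in zip(ob,f(r.x).reshape(-1,2)): print(n,t,(e/s).round(1))
np.save("jig.npy",r.x)
for n in("scene","top"):
    c=env.camera(n);k=K(c);E=ext(c);im=c["color"].copy()
    for q in list(J.values())+[(.1,.12,.018),(.1,-.12,.018),(-.1,.12,.018),(-.1,-.12,.018),(.06,.085,.058),(.06,-.085,.058)]:
        cv2.circle(im,tuple(int(v) for v in proj(E,k,w(r.x,q)).round()),2,(255,0,255),-1)
    u,v=proj(E,k,w(r.x,(0,0,.06))).astype(int)
    cr=im[max(v-120,0):v+120,max(u-140,0):u+140]; cv2.imwrite(f"pics/{n}1.png",cv2.resize(cr,None,fx=2.8,fy=2.5,interpolation=2))
E
python3 fit.py
```

```text
jig [ 0.532  -0.2728  0.9849]
scene jig [-0.8  1. ]
scene ledge_corner [ 1.  -1.3]
scene shield_edge [-2.1 -1.8]
scene lever_knob [-0.3 -0.8]
scene clamp_plunger [-17.9  -0.8]
top jig [-1.1 -1. ]
top ledge_corner [-0.5 -0.7]
top shield_edge [0.4 2.1]
top lever_knob [168.3 -79. ]
top clamp_plunger [ 0.1 -1.1]
```

View pics/scene0.png

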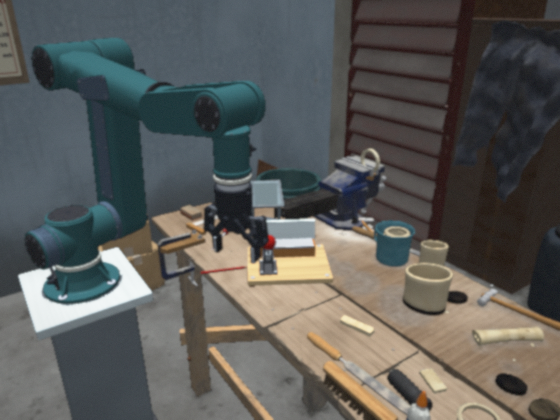

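View pics/top1.png

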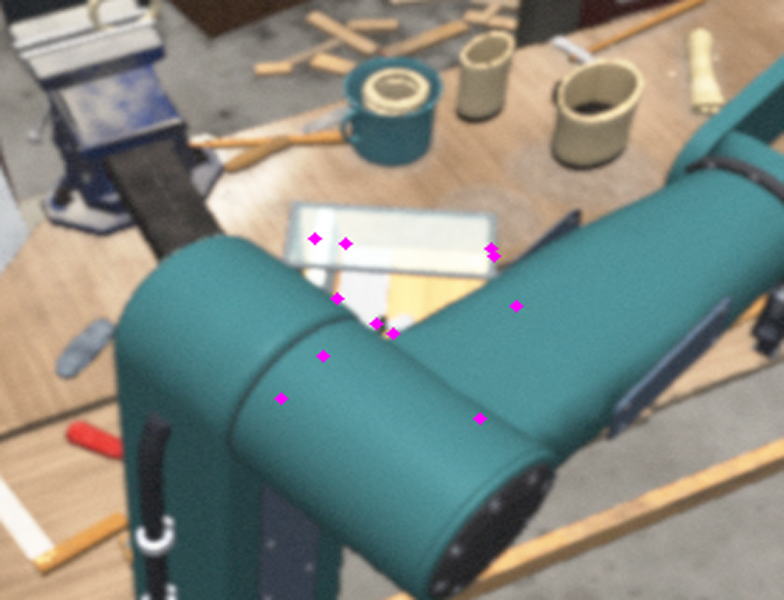

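View pics/scene1.png

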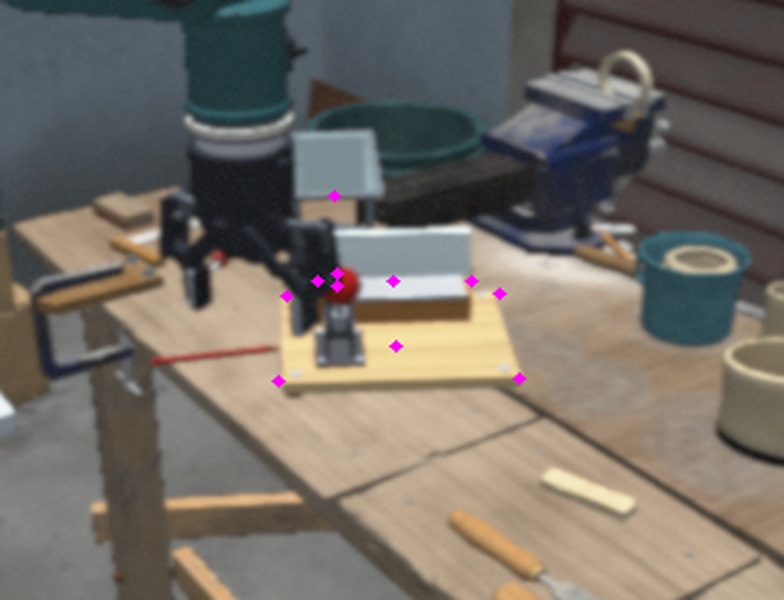

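```bash
cat >> h.py <<'E'
def jigT():
    p=np.load("jig.npy"); T=np.eye(4);T[:3,:3]=R.from_euler("z",p[2]).as_matrix();T[:3,3]=[p[0],p[1],.0065];return T
def w2j(P): return np.linalg.inv(jigT())[:3]@np.append(P,1)
def j2w(P): return jigT()[:3]@np.append(P,1)
def orient(th):
    t=np.radians(th);s,c=np.sin(t),np.cos(t)
    return R.from_matrix(jigT()[:3,:3]@np.array([[c,0,s],[0,-1,0],[s,0,-c]]))
def goto(x,y,z,th,tip=True):
    """rows' numbers for fingertip at jig x,y,z (mm), lean th deg"""
    o=env.get_obs();A=R.from_rotvec(o["ee_rot"]);B=orient(th)
    P=j2w(np.array([x,y,z])/1e3)-(B.as_matrix()[:,2]*env.tip_extent if tip else 0)
    print((x,y,z,th),np.round(np.degrees((A.inv()*B).as_rotvec()),1).tolist(),np.round(A.inv().apply(P-o["tcp_pos"]),4).tolist())
def where():
    o=env.get_obs();A=R.from_rotvec(o["ee_rot"]);z=A.as_matrix()[:,2]
    E=(orient(0).inv()*A).as_rotvec(degrees=True)
    print("t",round(o["time_s"],2),"tip jig mm",(w2j(o["tcp_pos"]+z*env.tip_extent)*1e3).round(1),"rot rel down",E.round(1),"F",np.round(o["force"],1),"w",round(o["grip_width"],4),"q",np.round(o["qpos"],2))
E
python3 -c "
from h import *
where();goto(-130,-45,200,35)
c=env.camera('wrist');print(np.array(c['tool_from_camera']).round(3),c['vertical_fov'],c['cx'],c['cy'])"
```

```text
t 1.4 tip jig mm [-348.3  121.6  224.8] rot rel down [-0.   0.  30.8] F [-0.1  0.2  0.1] w 0.0855 q [-1.23  0.09  1.37  0.    1.68 -0.1 ]
(-130, -45, 200, 35) [9.4, 34.1, -29.8] [0.2688, 0.0338, 0.0263]
[[-0.001 -0.963 -0.271  0.068]
 [ 1.    -0.001  0.001  0.   ]
 [-0.001 -0.271  0.963 -0.134]
 [ 0.     0.     0.     1.   ]] 61.83170591934052 283.8192526696188 206.1897433673886
```

Call:
{"api": "send_rows", "payload": {
  "commands": [
    [[2.3,8.5,-7.5,0.067,0.0085,0.0065,35],[4.7,17,-15,0.134,0.017,0.013,35],[7,25.6,-22.4,0.2,0.025,0.02,35],[9.4,34.1,-29.8,0.2688,0.0338,0.0263,35],[9.4,34.1,-29.8,0.2688,0.0338,0.0263,35],[9.4,34.1,-29.8,0.2688,0.0338,0.0263,35],[9.4,34.1,-29.8,0.2688,0.0338,0.0263,35]]
  ]
}}

```text
time_s: 2.33
tcp_pos: [0.4945, -0.4103, 0.2135]
ee_rot: [-2.427, -1.301, -0.762]
force: [-0.3, -0.7, 0.6]
grip_width: 0.0297
```

```bash
cat > fit2.py <<'E'
from h import *
from scipy.optimize import least_squares
import sys
J=dict(jig=(0,0,0),ledge_corner=(.06,0,.058),shield_edge=(-.09,.06,.238),lever_knob=(-.122,.06,.149),clamp_plunger=(.011,.06,.096))
where();ob=[];C={}
for n in("scene","top","wrist"):
    o=env.get_obs();c=env.camera(n);C[n]=(c["color"].copy(),ext(c,o),K(c))
    for t in list(J)+["plate"]:
        for r in env.pinpoint(n,t)[:1]: ob.append((n,t,C[n][1],C[n][2],r["position"],r["score"]))
def w(p,q):
    s,co=np.sin(p[2]),np.cos(p[2]); return np.array([p[0]+co*q[0]-s*q[1],p[1]+s*q[0]+co*q[1],.0065+q[2]])
g=lambda p,t:(p[3],p[4],.061) if t=="plate" else J[t]
f=lambda p:np.concatenate([(proj(E,k,w(p,g(p,t)))-uv)*s for n,t,E,k,uv,s in ob])
r=least_squares(f,[*np.load("jig.npy"),.032,0],loss="soft_l1",f_scale=2,x_scale=[.01,.01,.05,.01,.01])
print("jig",r.x.round(4))
for (n,t,*_,s),e in zip(ob,f(r.x).reshape(-1,2)): print(n,t,round(s,2),(e/s).round(1))
np.save("jig.npy",r.x[:3])
for n,(im,E,k) in C.items():
    cv2.imwrite(f"pics/{n}_raw{sys.argv[1]}.png",im)
    for q in [J[t] for t in J]+[(.1,.12,.018),(.1,-.12,.018),(-.1,.12,.018),(-.1,-.12,.018),(.06,.085,.058),(.06,-.085,.058)]:
        cv2.circle(im,tuple(int(v) for v in proj(E,k,w(r.x,q)).round()),2,(255,0,255),-1)
    cv2.imwrite(f"pics/{n}_{sys.argv[1]}.png",cv2.resize(im,None,fx=1.4,fy=1.4))
E
python3 fit2.py a
```

```text
t 2.33 tip jig mm [-130.7  -44.7  200.5] rot rel down [-0.  34.9  0. ] F [-0.3 -0.7  0.6] w 0.0297 q [-1.04  0.42  1.13  0.56  1.84 -0.37]
jig [ 0.5312 -0.2718  1.023   0.0331 -0.0024]
scene jig 0.88 [ 1.4 -1. ]
scene ledge_corner 0.62 [1.9 0.7]
scene shield_edge 0.78 [0.5 1.6]
scene lever_knob 0.81 [ 2.2 -2.6]
scene plate 0.86 [-0.8 -0.4]
top shield_edge 0.86 [1.9 0.2]
top lever_knob 0.26 [168.5 -79.9]
wrist jig 0.79 [0.1 1.1]
wrist ledge_corner 0.68 [ 0.  -1.1]
wrist shield_edge 0.74 [-2.3 -1.2]
wrist lever_knob 0.69 [2.1 0.6]
wrist clamp_plunger 0.73 [-0.1 -0.2]
wrist plate 0.58 [0.5 0.2]
```

View pics/wrist_a.png

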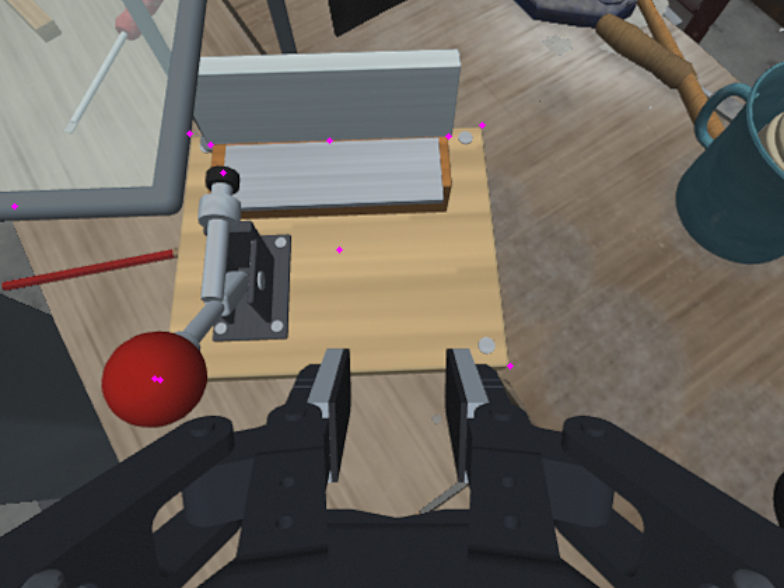

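```bash
python3 -c "
from h import *
where();goto(-50,-45,89,45);goto(0,-45,39,45)"
```

```text
t 3.38 tip jig mm [-132.1  -41.3  199.9] rot rel down [-0.7 35.   2.1] F [-1.4  0.  -0.9] w 0.0299 q [-1.04  0.42  1.13  0.56  1.84 -0.37]
(-50, -45, 89, 45) [1.4, 10.0, -1.7] [0.0024, 0.0009, 0.1381]
(0, -45, 39, 45) [1.4, 10.0, -1.7] [0.0147, -0.001, 0.2077]
```

Call:
{"api": "send_rows", "payload": {
  "commands": [
    [[0.5,4,-0.6,0.001,0.0005,0.05,35],[1.4,10,-1.7,0.002,0.0009,0.1,35],[1.4,10,-1.7,0.0024,0.0009,0.138,35],[1.4,10,-1.7,0.0064,0.0,0.161,35],[1.4,10,-1.7,0.0105,-0.0005,0.185,35],[1.4,10,-1.7,0.0147,-0.001,0.2077,35],[1.4,10,-1.7,0.0147,-0.001,0.2077,35]]
  ]
}}

```text
time_s: 4.25
tcp_pos: [0.5663, -0.2983, 0.0496]
ee_rot: [-2.265, -1.272, -0.936]
force: [0.7, -0.2, -0.6]
grip_width: 0.0295
```

```bash
cat > rel.py <<'E'
from h import *
import sys
where()
o=env.get_obs();c=env.camera("wrist");cv2.imwrite(f"pics/w_{sys.argv[1]}.png",cv2.resize(c["color"],None,fx=1.4,fy=1.4))
d=9
for ph in (14,20,28,36,45,55,65,75,85,92,98):
    a=np.radians(ph);xp=60-6*np.sin(a);v=np.array([-np.cos(a),np.sin(a)])
    C=np.array([xp,58])+(50*v+d*np.array([.707,-.707]) if ph<45 else (50-d)*v)
    t=C-7.8; goto(round(t[0],1),-45,round(t[1],1),45)
E
python3 rel.py b
```

```text
t 4.25 tip jig mm [  1.4 -43.7  37.5] rot rel down [ 0.2 45.  -0. ] F [ 0.7 -0.2 -0.6] w 0.0295 q [-0.91  0.53  1.39  0.72  1.57 -0.5 ]
(np.float64(8.6), -45, np.float64(55.9), 45) [-0.1, 0.0, 0.0] [0.018, 0.0004, -0.0064]
(np.float64(9.5), -45, np.float64(60.9), 45) [-0.1, 0.0, 0.0] [0.0222, 0.0004, -0.0093]
(np.float64(11.6), -45, np.float64(67.3), 45) [-0.1, 0.0, 0.0] [0.0282, 0.0004, -0.0123]
(np.float64(14.6), -45, np.float64(73.2), 45) [-0.1, 0.0, 0.0] [0.0345, 0.0004, -0.0144]
(np.float64(19.0), -45, np.float64(79.2), 45) [-0.1, 0.0, 0.0] [0.0418, 0.0004, -0.0155]
(np.float64(23.8), -45, np.float64(83.8), 45) [-0.1, 0.0, 0.0] [0.0485, 0.0004, -0.0154]
(np.float64(29.4), -45, np.float64(87.4), 45) [-0.1, 0.0, 0.0] [0.055, 0.0004, -0.0139]
(np.float64(35.8), -45, np.float64(89.8), 45) [-0.1, 0.0, 0.0] [0.0612, 0.0004, -0.0111]
(np.float64(42.6), -45, np.float64(91.0), 45) [-0.1, 0.0, 0.0] [0.0669, 0.0004, -0.0072]
(np.float64(47.6), -45, np.float64(91.2), 45) [-0.1, 0.0, 0.0] [0.0706, 0.0004, -0.0038]
(np.float64(52.0), -45, np.float64(90.8), 45) [-0.1, 0.0, 0.0] [0.0734, 0.0004, -0.0004]
```

View pics/w_b.png

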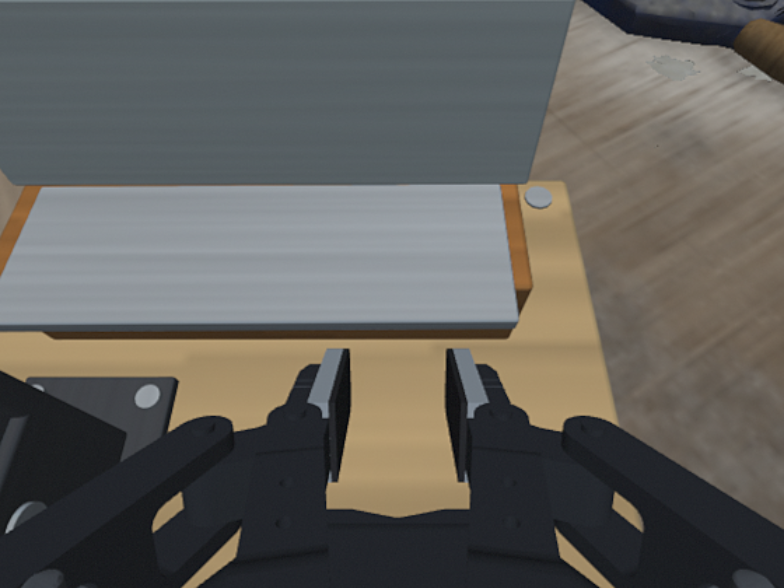

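```bash
python3 -c "
from h import *
o=env.get_obs();c=env.camera('wrist');E=ext(c,o);k=K(c)
for q in [(8,-45,64),(8,-45,58),(20,-45,58),(60,-45,64),(9.2,-30,45.3),(9.2,-60,45.3),(1.4,-30,37.5),(-6.4,-30,29.7),(60,-77,64),(100,-120,18)]: print(q,(proj(E,k,j2w(np.array(q)/1e3))*1.4).round())"
```

```text
(8, -45, 64) [398. 315.]
(8, -45, 58) [398. 324.]
(20, -45, 58) [398. 288.]
(60, -45, 64) [398. 173.]
(9.2, -30, 45.3) [350. 338.]
(9.2, -60, 45.3) [446. 338.]
(1.4, -30, 37.5) [351. 370.]
(-6.4, -30, 29.7) [352. 401.]
(60, -77, 64) [495. 173.]
(100, -120, 18) [564. 177.]
```

Call:
{"api": "send_rows", "payload": {
  "commands": [
    [[0,0,0,0.003,0,0.008,35],[0,0,0,0.006,0,0.005,35],[0,0,0,0.01,0,0.002,35],[0,0,0,0.013,0,0.0,35],[0,0,0,0.016,0,-0.003,35],[0,0,0,0.018,0,-0.0045,35],[0,0,0,0.0205,0,-0.0055,35],[0,0,0,0.0205,0,-0.0055,35]]
  ]
}}

```text
time_s: 5.35
tcp_pos: [0.5724, -0.2914, 0.0702]
ee_rot: [-2.268, -1.275, -0.939]
force: [-0.8, -0.0, -1.2]
grip_width: 0.0298
```

```bash
python3 rel.py c
```

```text
t 5.35 tip jig mm [ 10.4 -45.3  58.1] rot rel down [-0.  44.9 -0.1] F [-0.8 -0.  -1.2] w 0.0298 q [-0.9   0.51  1.38  0.73  1.58 -0.47]
(np.float64(8.6), -45, np.float64(55.9), 45) [0.0, 0.1, 0.1] [-0.0026, -0.0003, 0.0001]
(np.float64(9.5), -45, np.float64(60.9), 45) [0.0, 0.1, 0.1] [0.0015, -0.0003, -0.0028]
(np.float64(11.6), -45, np.float64(67.3), 45) [0.0, 0.1, 0.1] [0.0075, -0.0003, -0.0058]
(np.float64(14.6), -45, np.float64(73.2), 45) [0.0, 0.1, 0.1] [0.0138, -0.0003, -0.0079]
(np.float64(19.0), -45, np.float64(79.2), 45) [0.0, 0.1, 0.1] [0.0212, -0.0003, -0.009]
(np.float64(23.8), -45, np.float64(83.8), 45) [0.0, 0.1, 0.1] [0.0278, -0.0003, -0.0089]
(np.float64(29.4), -45, np.float64(87.4), 45) [0.0, 0.1, 0.1] [0.0343, -0.0003, -0.0075]
(np.float64(35.8), -45, np.float64(89.8), 45) [0.0, 0.1, 0.1] [0.0406, -0.0003, -0.0046]
(np.float64(42.6), -45, np.float64(91.0), 45) [0.0, 0.1, 0.1] [0.0462, -0.0003, -0.0007]
(np.float64(47.6), -45, np.float64(91.2), 45) [0.0, 0.1, 0.1] [0.0499, -0.0003, 0.0027]
(np.float64(52.0), -45, np.float64(90.8), 45) [0.0, 0.1, 0.1] [0.0527, -0.0003, 0.0061]
```

View pics/w_c.png

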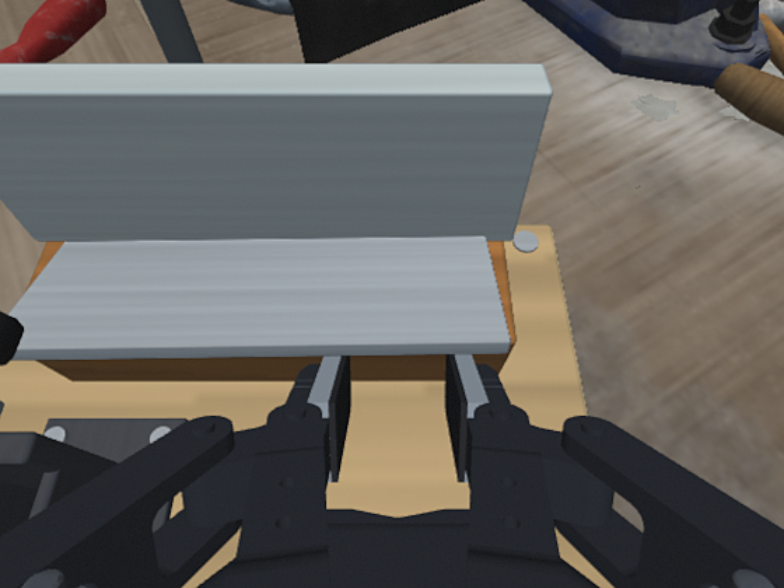

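Call:
{"api": "send_rows", "payload": {
  "commands": [
    [[0,0,0,0.004,0,0.001,35],[0,0,0,0.007,0,0.001,35],[0,0,0,0.01,0,-0.001,35],[0,0,0,0.0163,0,-0.003,35],[0,0,0,0.02,0,-0.0037,35],[0,0,0,0.0237,0,-0.004,35],[0,0,0,0.0293,0,-0.004,35],[0,0,0,0.0348,0,-0.003,35],[0,0,0,0.0348,0,-0.003,35]]
  ]
}}

```text
time_s: 6.52
tcp_pos: [0.5844, -0.2717, 0.0973]
ee_rot: [-2.268, -1.275, -0.939]
force: [-0.2, -1.4, -0.1]
grip_width: 0.0301
```

```bash
python3 rel.py d
```

```text
t 6.53 tip jig mm [ 33.4 -45.4  85.1] rot rel down [-0.1 44.9 -0.1] F [-0.2 -1.4 -0.1] w 0.0301 q [-0.87  0.47  1.38  0.74  1.59 -0.42]
(np.float64(8.6), -45, np.float64(55.9), 45) [0.0, 0.1, 0.1] [-0.0379, -0.0004, 0.0032]
(np.float64(9.5), -45, np.float64(60.9), 45) [0.0, 0.1, 0.1] [-0.0337, -0.0004, 0.0002]
(np.float64(11.6), -45, np.float64(67.3), 45) [0.0, 0.1, 0.1] [-0.0277, -0.0004, -0.0028]
(np.float64(14.6), -45, np.float64(73.2), 45) [0.0, 0.1, 0.1] [-0.0214, -0.0003, -0.0049]
(np.float64(19.0), -45, np.float64(79.2), 45) [0.0, 0.1, 0.1] [-0.014, -0.0003, -0.006]
(np.float64(23.8), -45, np.float64(83.8), 45) [0.0, 0.1, 0.1] [-0.0074, -0.0003, -0.0059]
(np.float64(29.4), -45, np.float64(87.4), 45) [0.0, 0.1, 0.1] [-0.0009, -0.0003, -0.0045]
(np.float64(35.8), -45, np.float64(89.8), 45) [0.0, 0.1, 0.1] [0.0053, -0.0003, -0.0016]
(np.float64(42.6), -45, np.float64(91.0), 45) [0.0, 0.1, 0.1] [0.011, -0.0003, 0.0023]
(np.float64(47.6), -45, np.float64(91.2), 45) [0.0, 0.1, 0.1] [0.0147, -0.0003, 0.0057]
(np.float64(52.0), -45, np.float64(90.8), 45) [0.0, 0.1, 0.1] [0.0175, -0.0003, 0.0091]
```

View pics/w_d.png

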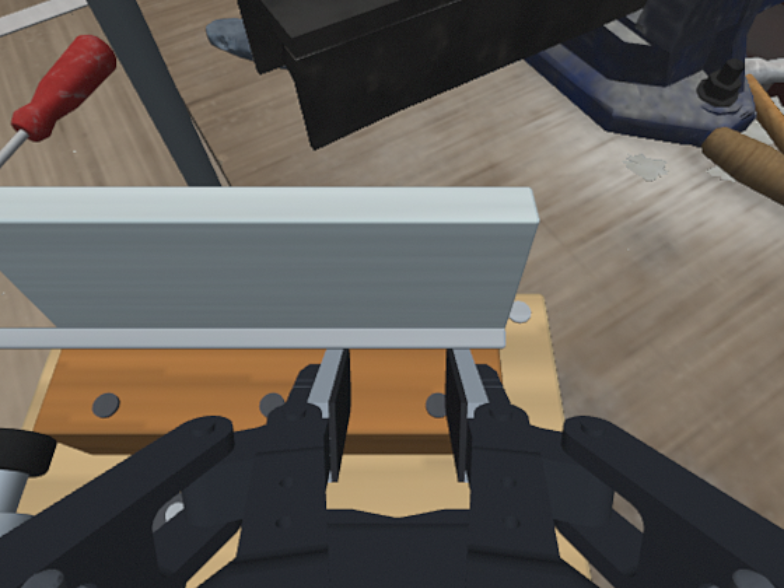

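Call:
{"api": "send_rows", "payload": {
  "commands": [
    [[0,0,0,0.0026,0,0.0013,35],[0,0,0,0.0053,0,0.0026,35],[0,0,0,0.0077,0,0.0043,35],[0,0,0,0.01,0,0.0059,35],[0,0,0,0.0117,0,0.0073,35],[0,0,0,0.0132,0,0.0088,35],[0,0,0,0.0145,0,0.0102,35],[0,0,0,0.0145,0,0.0102,35]]
  ]
}}

```text
time_s: 7.58
tcp_pos: [0.5933, -0.2569, 0.1]
ee_rot: [-2.268, -1.275, -0.939]
force: [0.0, 0.7, 0.3]
grip_width: 0.0299
```

```bash
python3 rel.py e|head -1
```

```text
t 7.58 tip jig mm [ 50.8 -45.3  87.9] rot rel down [-0.  44.9 -0.1] F [0.  0.7 0.3] w 0.0299 q [-0.84  0.46  1.39  0.74  1.58 -0.4 ]
```

View pics/w_e.png

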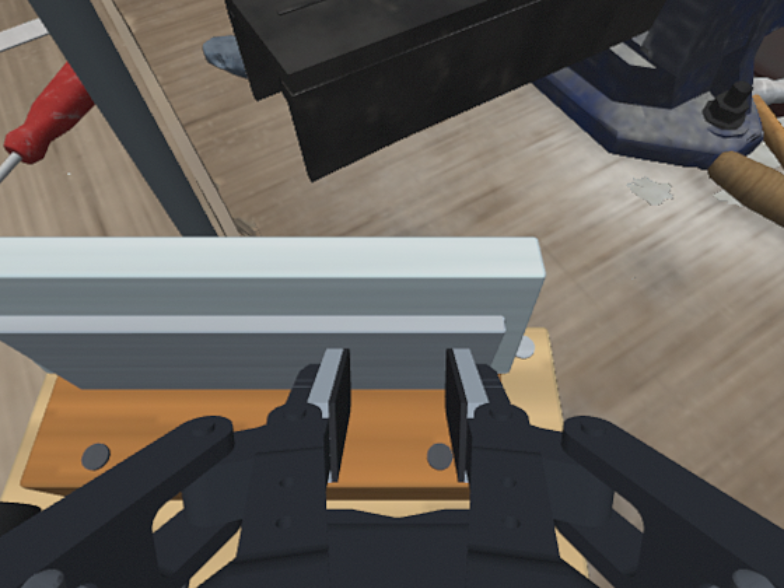

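Call:
{"api": "send_rows", "payload": {
  "commands": [
    [[0,0,0,0.001,0,0.001,35],[0,0,0,0.002,0,0.002,35],[0,0,0,0.0025,0,0.003,35]]
  ]
}}

```text
time_s: 8.0
tcp_pos: [0.5954, -0.2535, 0.0997]
ee_rot: [-2.268, -1.275, -0.939]
force: [-0.1, -0.0, -0.0]
grip_width: 0.0296
```

```bash
cat > lev.py <<'E'
from h import *
where()
for a in ((-60,-45,120,45),(-110,-45,190,45),(-190,60,190,40),(-160,60,140,40)): goto(*a)
E
python3 lev.py
```

```text
t 8.0 tip jig mm [ 54.7 -45.3  87.5] rot rel down [-0.  44.9 -0.1] F [-0.1 -0.  -0. ] w 0.0296 q [-0.84  0.45  1.39  0.74  1.57 -0.4 ]
(-60, -45, 120, 45) [0.0, 0.1, 0.1] [-0.0582, -0.0003, -0.104]
(-110, -45, 190, 45) [0.0, 0.1, 0.1] [-0.0442, -0.0003, -0.1888]
(-190, 60, 190, 40) [0.0, -4.9, 0.1] [-0.1, -0.1054, -0.2453]
(-160, 60, 140, 40) [0.0, -4.9, 0.1] [-0.114, -0.1054, -0.1888]
```

```bash
python3 -c "
from h import *
for a in ((30,-45,90,45),(-60,-45,125,45),(-220,-45,190,45),(-220,60,185,50)): goto(*a)"
```

```text
(30, -45, 90, 45) [0.0, 0.1, 0.1] [-0.0157, -0.0003, -0.0192]
(-60, -45, 125, 45) [0.0, 0.1, 0.1] [-0.0547, -0.0003, -0.1075]
(-220, -45, 190, 45) [0.0, 0.1, 0.1] [-0.1221, -0.0004, -0.2665]
(-220, 60, 185, 50) [0.0, 5.1, 0.1] [-0.1261, -0.1054, -0.263]
```

Call:
{"api": "send_rows", "payload": {
  "commands": [
    [[0,0,0,-0.008,0,-0.01,35],[0,0,0,-0.0157,0,-0.0192,35],[0,0,0,-0.035,0,-0.063,35],[0,0,0,-0.0547,0,-0.1075,35],[0,0,0,-0.077,0,-0.16,0],[0,0,0,-0.1,0,-0.213,0],[0,0,0,-0.1221,0,-0.2665,0],[0,2,0,-0.123,-0.03,-0.265,0],[0,5.1,0.1,-0.1261,-0.07,-0.263,0],[0,5.1,0.1,-0.1261,-0.1054,-0.263,0],[0,5.1,0.1,-0.1261,-0.1054,-0.263,0],[0,5.1,0.1,-0.1261,-0.1054,-0.263,0]]
  ]
}}

```text
time_s: 9.5
tcp_pos: [0.3622, -0.4345, 0.1971]
ee_rot: [-2.203, -1.235, -1.028]
force: [-0.5, 0.5, 0.7]
grip_width: 0.0001
```

Run:
```python
from h import *
where()
o=env.get_obs();c=env.camera("wrist");E=ext(c,o);k=K(c);im=c["color"].copy()
J=dict(lever_knob=(-.122,.06,.149),clamp_plunger=(.011,.06,.096),ledge_corner=(.06,0,.058),jig=(0,0,0),shield_edge=(-.09,.06,.238))
for t in J:
    for r in env.pinpoint("wrist",t)[:1]: print(t,r["score"],np.round(r["position"],1),proj(E,k,j2w(J[t])).round(1))
for q in [(-.05,.06,.118),(-.1,.12,.018),(-.1,-.12,.018),(.1,-.12,.018)]+list(J.values()): cv2.circle(im,tuple(int(v) for v in proj(E,k,j2w(q))),2,(255,0,255),-1)
s=env.camera("scene")["color"][150:310,200:380]
cv2.imwrite("pics/f.png",np.hstack([cv2.resize(im,(440,330)),cv2.resize(s,(360,330),interpolation=2)]))
for a in ((-200,60,160,50),(-124,60,92,50),(-114,60,104,50),(-80,60,111,50),(-46,60,118,50)): goto(*a)
```

```text
t 9.5 tip jig mm [-220.8   59.6  185.4] rot rel down [-0.1 50.   0. ] F [-0.5  0.5  0.7] w 0.0001 q [-1.3   0.45  1.23  0.68  2.04 -0.63]
lever_knob 0.65 [278.7 158.3] [282.6 155.5]
clamp_plunger 0.94 [286.7  94.5] [282.6  94.1]
ledge_corner 0.9 [332.   96.3] [332.9  93.9]
jig 0.78 [330.8 165.1] [331.3 164.1]
(-200, 60, 160, 50) [-0.0, -0.0, 0.0] [-0.0064, -0.0004, 0.0312]
(-124, 60, 92, 50) [-0.0, -0.0, 0.0] [-0.0097, -0.0004, 0.1331]
(-114, 60, 104, 50) [-0.0, -0.0, 0.0] [0.006, -0.0004, 0.1331]
(-80, 60, 111, 50) [-0.0, -0.0, 0.0] [0.0332, -0.0004, 0.1546]
(-46, 60, 118, 50) [-0.0, -0.0, 0.0] [0.0604, -0.0003, 0.1762]
```

View pics/f.png

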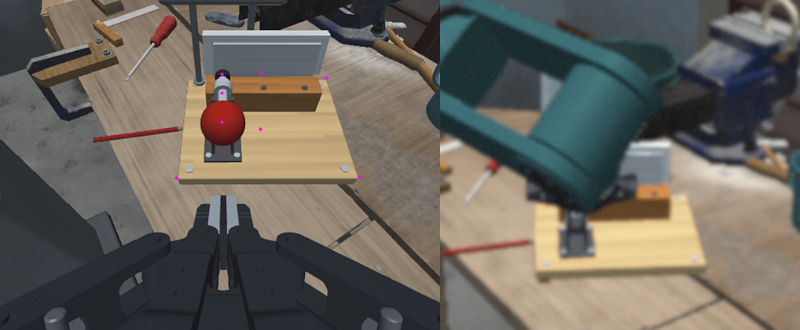

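Call:
{"api": "send_rows", "payload": {
  "commands": [
    [[0,0,0,-0.0097,0,0.04,0],[0,0,0,-0.0097,0,0.08,0],[0,0,0,-0.0097,0,0.11,0],[0,0,0,-0.0097,0,0.123,0],[0,0,0,-0.003,0,0.123,0],[0,0,0,0.003,0,0.124,0],[0,0,0,0.009,0,0.126,0],[0,0,0,0.013,0,0.13,0],[0,0,0,0.017,0,0.134,0],[0,0,0,0.017,0,0.134,0]]
  ]
}}

```text
time_s: 11.1
tcp_pos: [0.422, -0.3363, 0.1235]
ee_rot: [-2.2, -1.236, -1.027]
force: [-0.4, -1.9, -1.7]
grip_width: -0.0003
```

Run:
```python
from h import *
where()
c=env.camera("wrist");cv2.imwrite("pics/g.png",c["color"])
for a in ((-80,60,111,50),(-62,60,115,50),(-46,60,118,50),(-40,60,119,50)): goto(*a)
```

```text
t 11.1 tip jig mm [-105.8   59.7  111.8] rot rel down [ 0. 50. -0.] F [-0.4 -1.9 -1.7] w -0.0003 q [-1.16  0.38  1.48  0.7   1.81 -0.64]
(-80, 60, 111, 50) [-0.0, -0.0, 0.0] [0.0161, -0.0003, 0.0203]
(-62, 60, 115, 50) [-0.0, -0.0, 0.0] [0.0307, -0.0003, 0.0315]
(-46, 60, 118, 50) [-0.0, -0.0, 0.0] [0.0433, -0.0003, 0.0419]
(-40, 60, 119, 50) [-0.0, -0.0, 0.0] [0.0479, -0.0003, 0.0458]
```

View pics/g.png

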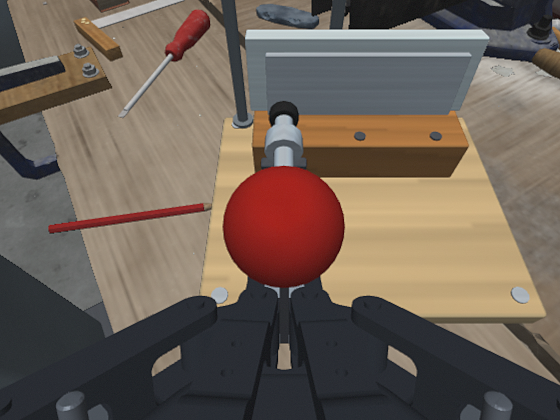

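Call:
{"api": "send_rows", "payload": {
  "commands": [
    [[0,0,0,0.005,0,0.006,0],[0,0,0,0.01,0,0.0125,0],[0,0,0,0.0161,0,0.0195,0],[0,0,0,0.021,0,0.0235,0],[0,0,0,0.026,0,0.028,0],[0,0,0,0.0307,0,0.0315,0],[0,0,0,0.035,0,0.035,0],[0,0,0,0.039,0,0.0385,0],[0,0,0,0.0415,0,0.0405,0],[0,0,0,0.0415,0,0.0405,0]]
  ]
}}

```text
time_s: 12.4
tcp_pos: [0.452, -0.2867, 0.1291]
ee_rot: [-2.199, -1.236, -1.027]
force: [-0.2, -1.0, 0.4]
grip_width: -0.0001
```

Run:
```python
from h import *
where()
c=env.camera("wrist");cv2.imwrite("pics/i.png",c["color"])
for a in ((-46,60,118,50),(-40,60,119,50),(-37,60,119,50),(-120,60,110,50),(-210,60,180,50)): goto(*a)
```

```text
t 12.4 tip jig mm [-47.8  59.9 117.5] rot rel down [ 0.1 50.1 -0.1] F [-0.2 -1.   0.4] w -0.0001 q [-1.08  0.32  1.55  0.73  1.75 -0.58]
(-46, 60, 118, 50) [-0.1, -0.0, 0.0] [0.0017, -0.0002, 0.0012]
(-40, 60, 119, 50) [-0.1, -0.0, 0.0] [0.0064, -0.0002, 0.0051]
(-37, 60, 119, 50) [-0.1, -0.0, 0.0] [0.0083, -0.0002, 0.0074]
(-120, 60, 110, 50) [-0.1, -0.0, 0.0] [-0.0519, -0.0003, -0.0504]
(-210, 60, 180, 50) [-0.1, -0.0, 0.0] [-0.056, -0.0004, -0.1643]
```

View pics/i.png

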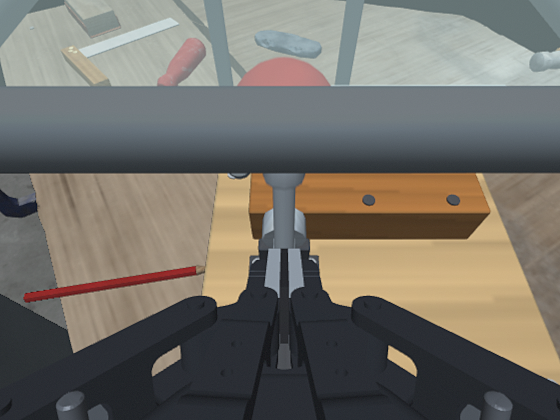

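Call:
{"api": "send_rows", "payload": {
  "commands": [
    [[0,0,0,0.003,0,0.0025,0],[0,0,0,0.0064,0,0.0051,0],[0,0,0,0.0083,0,0.0074,0],[0,0,0,0.0083,0,0.0074,0],[0,0,0,0.0083,0,0.0074,0]]
  ]
}}

```text
time_s: 13.08
tcp_pos: [0.4577, -0.2775, 0.1306]
ee_rot: [-2.2, -1.236, -1.026]
force: [1.0, 0.6, -1.1]
grip_width: -0.0001
```

Run:
```python
from h import *
where()
o=env.get_obs();c=env.camera("wrist");E=ext(c,o);k=K(c)
for a in (.6,.7,.8,1.0,1.25): 
    b=a-.7; print(a,"ball at",proj(E,k,j2w((-.045+.12*np.sin(b),.06,.057+.12*np.cos(b)))).round())
im=c["color"];m=cv2.inRange(cv2.cvtColor(im,cv2.COLOR_BGR2HSV),(0,90,60),(8,255,255))|cv2.inRange(cv2.cvtColor(im,cv2.COLOR_BGR2HSV),(172,90,60),(180,255,255))
n,l,s,ce=cv2.connectedComponentsWithStats(m)
for i in range(1,n):
    if s[i,4]>150: print(s[i],ce[i].round())
for r in env.pinpoint("wrist","lever_knob")[:2]+env.pinpoint("wrist","clamp_plunger")[:2]: print(r)
s=env.camera("scene"); print([ (r["score"],r["position"]) for t in("lever_knob","clamp_plunger") for r in env.pinpoint("scene",t)[:1]])
for a in (-60,60,115,50),(-120,60,130,50),(-210,60,180,50): goto(*a)
```

```text
t 13.07 tip jig mm [-37.   59.8 119. ] rot rel down [ 0. 50. -0.] F [ 1.   0.6 -1.1] w -0.0001 q [-1.07  0.31  1.56  0.74  1.74 -0.57]
0.6 ball at [282. 244.]
0.7 ball at [283. 207.]
0.8 ball at [283. 176.]
1.0 ball at [283. 134.]
1.25 ball at [283. 111.]
[  18  290  161   28 1364] [ 88. 301.]
[(0.65, [287.3, 264.5])]
(-60, 60, 115, 50) [-0.0, -0.0, 0.0] [-0.0178, -0.0002, -0.015]
(-120, 60, 130, 50) [-0.0, -0.0, 0.0] [-0.0448, -0.0003, -0.0706]
(-210, 60, 180, 50) [-0.0, -0.0, 0.0] [-0.0643, -0.0004, -0.1717]
```

Call:
{"api": "send_rows", "payload": {
  "commands": [
    [[0,0,0,-0.009,0,-0.008,0],[0,0,0,-0.0178,0,-0.015,0],[0,0,0,-0.031,0,-0.04,0],[0,0,0,-0.0448,0,-0.0706,0],[0,0,0,-0.055,0,-0.12,0],[0,0,0,-0.0643,0,-0.1717,0],[0,0,0,-0.0643,0,-0.1717,0],[0,0,0,-0.0643,0,-0.1717,0]]
  ]
}}

```text
time_s: 14.38
tcp_pos: [0.3673, -0.4254, 0.1909]
ee_rot: [-2.2, -1.234, -1.027]
force: [0.2, -0.1, -0.2]
grip_width: -0.0
```

Run:
```python
from h import *
where()
o=env.get_obs();c=env.camera("wrist");E=ext(c,o);k=K(c)
for a in (0,1.15,1.25,1.4): 
    b=a-.7; print(a,"ball at",proj(E,k,j2w((-.045+.12*np.sin(b),.06,.057+.12*np.cos(b)))).round())
for x in (.05,.053,.06,.064): print("pad",x,proj(E,k,j2w((x,.06,.096))).round(1))
for t in("lever_knob","clamp_plunger","plate"): print(t,[(round(r["score"],2),np.round(r["position"],1)) for r in env.pinpoint("wrist",t)[:2]])
s=env.camera("scene")["color"][180:300,220:360]
cv2.imwrite("pics/j.png",np.hstack([cv2.resize(c["color"][40:250,140:420],(440,330),interpolation=2),cv2.resize(s,(360,330),interpolation=2)]))
```

```text
t 14.38 tip jig mm [-210.3   59.9  179.2] rot rel down [ 0.1 50.1  0. ] F [ 0.2 -0.1 -0.2] w -0.0 q [-1.29  0.44  1.26  0.68  2.02 -0.63]
0 ball at [283. 162.]
1.15 ball at [283.  30.]
1.25 ball at [283.  30.]
1.4 ball at [283.  33.]
pad 0.05 [283.4  72.3]
pad 0.053 [283.4  70.5]
pad 0.06 [283.4  66.6]
pad 0.064 [283.4  64.3]
lever_knob [(0.75, array([280.8,  30.9])), (0.24, array([136. ,   5.2]))]
clamp_plunger [(0.64, array([283.8,  66.1]))]
plate [(0.87, array([339.7,  75.2]))]
```

View pics/j.png

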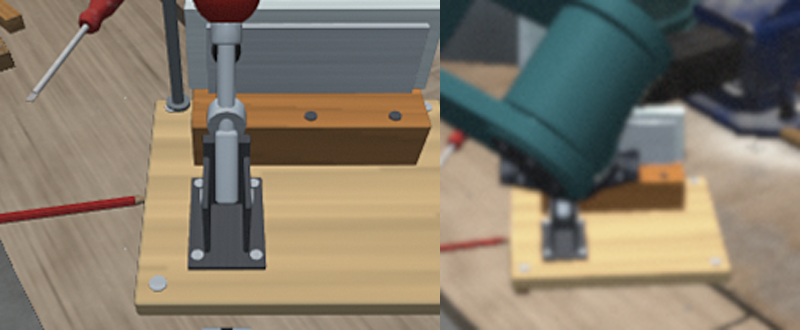

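```bash
python3 -c "
from h import *
where();print(env.sign_off())"
```

```text
t 14.62 tip jig mm [-208.8   59.9  179.4] rot rel down [ 0.1 50.1 -0.1] F [-0.1  0.2  0.2] w -0.0 q [-1.29  0.44  1.26  0.68  2.02 -0.63]
the job is handed in; nothing more can be done
None
```

The blank is standing on its long edge against the fence with the clamp thrown over. I handed the job in at 14.6 s of the 45 s allowed.

- **Tipping:** I lifted the blank from under its overhang at jig y ≈ -45 mm, with the tool leaning 45°, until it leaned on the fence. I then pushed the lever past dead centre with closed fingers under the shield, leaning 50°, and backed the arm off.
- **Forces:** no force reading exceeded about 3 N. I only read the force at the end of each move, so a brief peak in between would not show.
- **Last check:** in the final wrist picture the plate stands along the fence. The ball was found at (281, 31), against about (283, 30) expected when locked. The pad was at row 66, which puts the plunger at about jig x 60 mm, on the plate. The arm was clear, with about 0 N on the tool.
- **Not checked:**
  - The plunger's force on the plate, which I judged from position only.
  - The exact lever angle: the ball lands in nearly the same place in the picture at 1.15, 1.25 and 1.40 rad.
  - The bystanders, which I saw only in passing and did not measure.
- **Disagreements:**
  - The jig fit was 1 to 2 mm off in x in a close view, so I corrected for it while tipping.
  - After the blank was up, I pushed a few millimetres further and felt no contact. I took that to mean it was already resting on the fence.

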